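# Slide the parts tray through the gap in the rack fence

## Robot

A 6-joint arm with a two-finger parallel gripper is mounted at the origin on the work surface. World frame = base frame: x ahead of the robot, y to its left, z up, the work surface at z = 0. Lengths are in mm, angles in rad, forces in N, time in s.
With the tool pointing down it reaches from about 275 to 750 mm from the base axis. Payload 10.2 kg.
Tool frame: the origin (TCP) lies at the very end of the fingers, on their centre line; the grasp point (between the pads) lies ctrl.grip_depth behind it (ctrl.grip_depth is the distance from the TCP to the grasp point, in mm); z points along the fingers, y is the direction in which the jaws open and shut (so a half turn about z gives the same grasp; the last joint's range is limited). The gripper opens to 85 mm and grips with 20 to 120 N. Pads are 22 mm wide; open, the fingers measure 114 mm over their backs; the gripper's body (76 mm by 85 mm) begins 54 mm behind the grasp point. The pads swing forward as they close: fully open they stand 13 mm farther back than shut.
Start: joints at [1.024, 0.313, 1.498, -0, 1.331, -0.223], TCP at [167.053, 497.719, 231.294] pointing down, gripper open.
Joint ranges: [-2.94, 2.94], [-0.97, 2.17], [0.19, 2.56], [-1.23, 4.37], [0.02, 3.11], [-2.88, 2.88]. Speed limits (rad/s): [2.39, 2.39, 3.01, 3.14, 3.14, 3.14].

## Interface

Orientations are given as a unit quaternion [w, x, y, z].
In Python, from rig import telemetry, eyes, ctrl, nets gives the robot as it stands. The module is installed in compiled form; this text tells all that it offers.
- The arm moves only by the tool drive_tool, never from a script. Its argument "series" is text: rows parted by semicolons, each of 7 numbers parted by spaces: the shift along the tool's x, y, z normalised to -1 to 1, where 1 is 0.12 m, then the turn, a rotation vector about the tool's x, y, z normalised to -1 to 1, where 1 is 0.5 rad, then the opening, from 0 (shut) to 1 (fully open). In form: tx ty tz wx wy wz hand; .... A call has 1 to 20 rows; each row is the pose to reach, as a shift and turn from the pose measured when the call began, along the tool's axes at that moment; what a row does not reach only later rows make up. A row lasts 1/10 s, in which the tool goes at most 50 mm and 8.59 degrees, less where a joint would pass 70% of its speed; a pose out of reach is approached as far as the arm can. A call with a number of a shift or a turn outside -1 to 1 is refused whole. A call with a gripper value outside its range is refused whole. The fingers move at their own pace and stop on an object; "newtons" is the grip in N (left out, the last holds). Time passes only in rows, so rows that repeat a pose let the fingers close. It gives the time, the measured TCP pose, the force and the opening at its end, in the units of the state.
- telemetry.sense(): the state, without advancing time (a new reading comes with each control period).
- eyes.capture(name): name is "scene" or "top" or "wrist"; returns a dict with "frame" (400x640x3 uint8, red, green, blue), "fx", "fy", "cx", "cy" (pixels), "view" (4x4, takes a point from world to camera coordinates). Camera axes: x right, y up, looking along -z (the intrinsics and any distortion apply to the point x, -y, -z); pixel columns grow to the right and rows downward; lengths in mm; the calibration is good to about 2 mm. A picture is of the moment at which its call begins. There is no depth.
- ctrl.finish_job(): hands the job in, once; it reports no verdict.
Trained networks look in a picture, given as the dict that the camera call returned (one of the last four; its "shot" number tells which), for a name from the list of things; names that differ only in an ending like _2 or _b are one class to them, and where a whole thing is asked for, a point or a joint stands for the part that bears it (a point fixed in the world has none). Each returns a list of dicts, best first, with "confidence" (0 to 1); they miss things now and then, are a little off and sometimes report something else, mostly with a low value. They report only what shows in the picture. A call takes as long as a camera call. They do not tell look-alikes from the thing itself.
- nets.spot_in(name, picture): "rect" ([left, top, right, bottom] in pixels, round what is visible of it).
The state is a dict: "time_s": time; "joints": joint angles; "dq": joint speeds; "tau": joint torques, N m; "eef_pos": TCP position; "ee_rot": TCP orientation; "force": force on the tool from outside, world axes, zero at the start; "wrist_torque": the same for the moment, N m; "grip_width": opening from 0.0 (shut) to 1.0 (fully open).
Only numpy, scipy, OpenCV 4.12 (cv2) and the standard library are available. Lean on these libraries where they do the work, as an engineer would, in place of code of your own. Each camera call takes 0.05 s, during which the arm holds its last target. There are 200 camera calls.

## Task

With the outside of the fingers, push the red parts tray lengthwise along the bench through the narrow gap between the two blue posts, and on until all of it lies inside the yellow tape outline beyond (it may cover the tape, but not stick out past it). Keep the tray flat on the bench, never lifting it, so that the piston and the brass bush stay standing in it, and leave the other things on the bench where they are. Finish with the robot clear of everything.

Things in the scene. Friction and masses are not known exactly. Their poses are not given: they have to be found in the camera images.
- fence: low blue steel fence bolted to the bench, with one gap between two round posts. Origin on the bench midway between the posts; x axis level through the gap, the way the tray must travel (roughly to the robot's right), y along the fence, z up. Beyond each post a wall 12 mm thick, 45 mm high runs out to y = +/-162 mm. Place and heading differ from run to run.
- gap (a point): centre of the gap, on the bench (same as the fence's origin). Posts: 36 mm diameter, 55 mm high (59 with the bolt head), axes at fence y = +64 and -64 mm, so the gap is 92 mm wide: 4 mm to spare on each side of the tray, lengthwise.
- outline (a point): centre of the yellow tape outline on the bench beyond the gap, 155 mm along the fence's x from its origin, axes parallel to the fence's. The rectangle measures 170 mm along fence x by 136 mm along fence y over the outer edges of the tape; tape 10 mm wide and flat (nothing to catch on).
- tray: open red plastic tray 116 mm long (x) by 84 wide (y) by 35 high, 4 mm walls, upright sides, a cross wall in the middle; slides on the bench; 0.17 to 0.35 kg empty. Origin: centre of its underside; z up. At first its x is within 20 degrees of the fence's x, its centre 190 to 230 mm before the gap and up to 35 mm off the gap's centre line, with 40 mm free all round.
- piston: aluminium piston standing loose in the rear compartment of the tray (tray x about -28 mm), 39 mm diameter, 45 mm high, 0.11 kg; origin at the centre of its underside, 4 mm above the bench
- bush: brass flanged bush standing loose in the front compartment of the tray (tray x about +28 mm), flange 38 mm, 38 mm high, 0.14 kg; origin at the centre of its underside, 4 mm above the bench
- corner0 (a point): outer lower corner of the tray at tray x +58, y +42 mm
- corner1 (a point): outer lower corner of the tray at tray x +58, y -42 mm
- corner2 (a point): outer lower corner of the tray at tray x -58, y -42 mm
- corner3 (a point): outer lower corner of the tray at tray x -58, y +42 mm
- oil: bystander, loose: blue bottle, 56 mm across, 85 mm high, black cap; origin at the centre of its underside
- bearing: bystander, loose: steel bearing ring lying flat, 52 mm across, 16 mm high; origin at the centre of its underside
- sprocket: bystander, loose: dark steel chain sprocket lying flat, 72 mm across, 18 mm high at its hub; origin at the centre of its underside
- jar: bystander, loose: clear jar with an orange lid, 52 mm across, 60 mm high; origin at the centre of its underside
- driver: bystander, loose: green-handled screwdriver lying on the bench; origin at the centre of its underside (lying along its x)
- carton: bystander, loose: cardboard box 70 x 50 x 45 mm high; origin at the centre of its underside
There are look-alikes about, which are no part of the job. Several things have the shape of the bush; the one meant has the colours described above.

How it is judged (in metres and radians):
On the way:
1. the tray is in the gap, between the two blue posts, flat on the bench (x of tray in the frame of fence between -0.04 and 0.04 m and y of tray in the frame of fence between -0.015 and 0.015 m and height (world z) of tray below 0.008 m and angle between the x axis of tray and the x axis of fence, either way round below 0.2 rad), for 0.05 s.
At the end, for the whole second after the job is handed in: All four corners of the tray lie within the outer edges of the yellow tape; the tray is flat on the bench and at rest; the piston and the bush stand upright (within 0.15 rad) in it (x of corner0 in the frame of fence between 0.07 and 0.24 m and y of corner0 in the frame of fence between -0.068 and 0.068 m and x of corner1 in the frame of fence between 0.07 and 0.24 m and y of corner1 in the frame of fence between -0.068 and 0.068 m and x of corner2 in the frame of fence between 0.07 and 0.24 m and y of corner2 in the frame of fence between -0.068 and 0.068 m and x of corner3 in the frame of fence between 0.07 and 0.24 m and y of corner3 in the frame of fence between -0.068 and 0.068 m and height (world z) of tray below 0.005 m and angle between each of tray, piston, bush's own z axis and vertical below 0.15 rad and linear speed of tray below 0.01 m/s and horizontal distance between each of piston, bush and tray below 0.055 m and height (world z) of each of piston, bush below 0.012 m); the robot touches nothing.
It fails at once if the tray is lifted (more than 10 mm) or tipped (more than 0.17 rad) (height (world z) of tray above 0.01 m or angle between tray's own z axis and vertical above 0.17 rad).
It fails at once if the piston or the bush falls over or is lifted out of the tray (angle between any of piston, bush's own z axis and vertical above 0.5 rad or height (world z) of any of piston, bush above 0.03 m).
It fails at once if another thing on the bench is moved by more than 25 mm (distance of any of oil, bearing, sprocket, jar, driver, carton from where it was at the start of the episode above 0.025 m).
It also fails if it takes over 64 s, if anything falls off the work surface, if the arm or the gripper's body presses on something with over 40 N, if the wrist force passes 120 N, or if a joint passes its speed limit or range.

## Working session

There is one attempt and no reset: what is moved stays moved. The work goes in short steps, Python scripts to look and compute and a tool call to move; the robot and the scene stay as the last step left them, time stands still between calls to the robot, and variables do not carry over. Pictures are saved under pics/ and viewed, about 8 in all and at most 12, crops included, and the job is handed in when it is done.

Besides the shell and the picture viewer there is one more tool, called after "Emit:" as a command line: name --argument value ..., lists and objects as JSON in quotes. drive_tool: Moves the arm, as the interface text tells. Scaled input: -1 to 1 covers 0.12 m each way for a shift and 0.5 rad each way for a turn. Its arguments: {"type":"object","properties":{"series":{"type":"string"},"newtons":{"type":"number"}},"required":["series"]}

```bash
mkdir -p pics
cat > h.py <<'E'
import numpy as np, cv2
from rig import telemetry, eyes, ctrl, nets
def snap(n,f=None):
    p=eyes.capture(n)
    if f: cv2.imwrite('pics/'+f,cv2.cvtColor(p['frame'],cv2.COLOR_RGB2BGR))
    return p
def proj(p,P):
    P=np.atleast_2d(np.array(P,float)); V=np.array(p['view'])
    c=P@V[:3,:3].T+V[:3,3]
    return np.c_[p['cx']+p['fx']*c[:,0]/-c[:,2], p['cy']+p['fy']*-c[:,1]/-c[:,2]]
def back(p,uv,z=0):
    uv=np.atleast_2d(np.array(uv,float)); V=np.array(p['view']); R=V[:3,:3]; o=-R.T@V[:3,3]
    d=np.c_[(uv[:,0]-p['cx'])/p['fx'],-(uv[:,1]-p['cy'])/p['fy'],-np.ones(len(uv))]@R
    return o+d*((z-o[2])/d[:,2])[:,None]
E
python3 - <<'E'
from h import *
p=snap('top','top0.png'); q=snap('scene','scene0.png')
print({k:p[k] for k in p if k!='frame'}); print(telemetry.sense())
for n in ['fence','tray','piston','bush','oil','bearing','sprocket','jar','driver','carton']:
    print(n,[(np.round(d['rect']),round(d['confidence'],2)) for d in nets.spot_in(n,p)][:4])
E
```

```text
{'fx': 440.55755414983815, 'fy': 440.55755414983815, 'cx': 324.91617156161107, 'cy': 198.77779075546033, 'view': array([[-1.80097990e-02, -9.99811979e-01, -7.18698928e-03,
        -4.08583037e+01],
       [ 9.96449648e-01, -1.85395694e-02,  8.21241919e-02,
        -5.44216452e+02],
       [-8.22419946e-02, -5.68243275e-03,  9.96596189e-01,
        -1.13789276e+03],
       [ 0.00000000e+00,  0.00000000e+00,  0.00000000e+00,
         1.00000000e+00]]), 'shot': 1}
{'time_s': 0.1, 'joints': array([ 1.02358539e+00,  3.13401678e-01,  1.49836607e+00, -7.20484316e-07,
        1.33102662e+00, -2.23385454e-01]), 'dq': array([-7.86225147e-05, -2.46717957e-03, -3.79244104e-03,  1.11861587e-03,
        1.00597181e-04,  2.51820859e-04]), 'tau': array([ 4.00361430e-03, -4.12897789e+01, -2.60141641e+01, -1.02413617e-04,
        2.95557715e-03, -1.41478841e-05]), 'eef_pos': array([166.930047  , 497.50311518, 230.78653798]), 'ee_rot': array([-2.25500988e-04,  1.61206110e-01,  9.86920579e-01, -5.56942047e-04]), 'force': array([ 0.7636729 ,  0.2218833 , -0.13651372]), 'wrist_torque': array([-0.01990158, -0.01267725, -0.00959854]), 'grip_width': 1.002868472885947}
fence [(array([297., 135., 405., 256.]), 0.95)]
tray [(array([200., 176., 249., 212.]), 0.89)]
piston [(array([197., 177., 249., 213.]), 0.7), (array([200., 184., 221., 201.]), 0.57)]
bush [(array([246., 229., 262., 244.]), 0.74), (array([225., 193., 242., 204.]), 0.51), (array([214., 240., 226., 251.]), 0.45), (array([190., 147., 210., 160.]), 0.44)]
oil [(array([342., 130., 366., 159.]), 0.73)]
bearing [(array([275., 236., 293., 256.]), 0.68)]
sprocket [(array([285., 126., 313., 150.]), 0.92), (array([228., 192., 242., 204.]), 0.21)]
jar [(array([329., 239., 348., 257.]), 0.55), (array([202., 183., 221., 200.]), 0.42)]
driver [(array([418., 256., 486., 297.]), 0.71)]
carton [(array([451., 145., 479., 179.]), 0.59), (array([195., 174., 250., 215.]), 0.18)]
```

Run:
```python
import cv2
a=cv2.imread('pics/top0.png'); cv2.imwrite('pics/top0c.png',cv2.resize(a[100:300,170:420],None,fx=3.2,fy=3,interpolation=cv2.INTER_CUBIC)[:600,:800])
```

```text
(no output)
```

View pics/top0c.png

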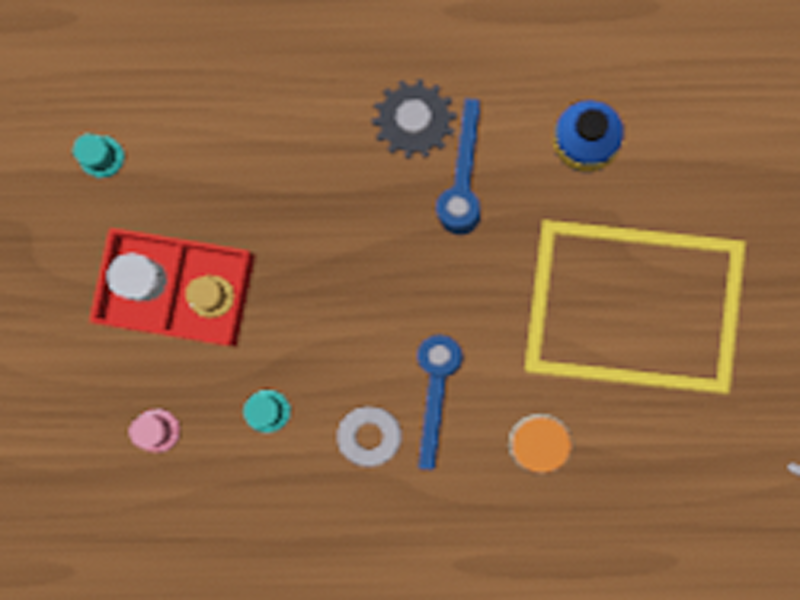

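View pics/scene0.png

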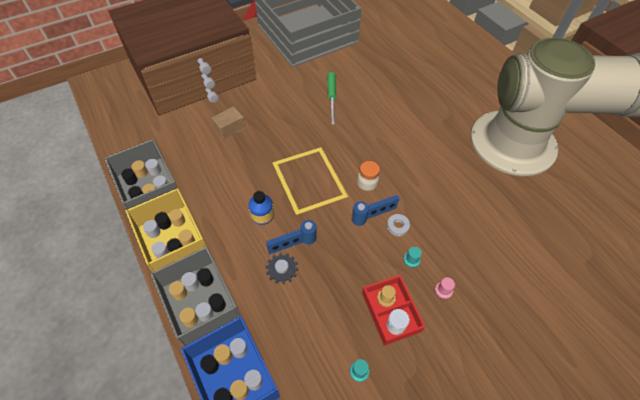

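The loaded tray sits at crop (172,288) and holds the grey piston and the gold bush at (208,295). The teal and pink bush shapes at (98,155), (266,411) and (154,430) are look-alikes outside the tray. Next I'll measure the geometry.

```bash
cat > meas.py <<'E'
from h import *
from scipy.optimize import least_squares
def boxpts(p,mask,n=4):
    cs,_=cv2.findContours(mask.astype(np.uint8),cv2.RETR_EXTERNAL,cv2.CHAIN_APPROX_NONE)
    return max(cs,key=cv2.contourArea)[:,0,:].astype(float)
def hsv(p): return cv2.cvtColor(p['frame'],cv2.COLOR_RGB2HSV).astype(int)
def rect(P,z):  # min area rectangle in world (mm): centre, angle of long axis, sizes
    r=cv2.minAreaRect(P[:,:2].astype(np.float32)); b=cv2.boxPoints(r); e=b[1]-b[0]; f=b[2]-b[1]
    l,s=(e,f) if np.hypot(*e)>np.hypot(*f) else (f,e)
    if l[1]>0: l=-l   # towards -y (robot's right)
    return np.array(r[0]),np.arctan2(l[1],l[0]),np.hypot(*l),np.hypot(*s)
def outline(p):
    h=hsv(p); m=(abs(h[...,0]-26)<6)&(h[...,1]>120)&(h[...,2]>150)
    m=cv2.morphologyEx(m.astype(np.uint8),cv2.MORPH_CLOSE,np.ones((3,3)))
    return rect(back(p,boxpts(p,m),0),0)
def tray(p):
    h=hsv(p); m=((h[...,0]<6)|(h[...,0]>174))&(h[...,1]>150)&(h[...,2]>70)
    m=cv2.morphologyEx(m.astype(np.uint8),cv2.MORPH_OPEN,np.ones((2,2)))
    c=boxpts(p,m)
    # fit by silhouette (convex hull of projected box)
    r0=rect(back(p,c,25),0)
    up=8; o=np.floor(c.min(0))-10; S=(np.ceil(c.max(0))+10-o)
    full=np.zeros(m.shape,np.uint8); cv2.fillPoly(full,[c.astype(np.int32)],1)
    x0,y0=o.astype(int); w,hh=S.astype(int)
    tgt=cv2.GaussianBlur(full[y0:y0+hh,x0:x0+w].astype(np.float32),(0,0),1)
    def render(v):
        cs,sn=np.cos(v[2]),np.sin(v[2])
        P=[[v[0]+cs*a-sn*b,v[1]+sn*a+cs*b,z] for a in(-58,58) for b in(-42,42) for z in(0,35)]
        uv=proj(p,P)-o; hl=cv2.convexHull(uv.astype(np.float32))
        im=np.zeros((hh*up,w*up),np.uint8); cv2.fillPoly(im,[np.round((hl+.5)*up).astype(np.int32)],1)
        return cv2.GaussianBlur(cv2.resize(im.astype(np.float32),(w,hh),interpolation=cv2.INTER_AREA),(0,0),1)
    f=lambda v:((render(v)-tgt)**2).sum()
    from scipy.optimize import minimize
    v0=[*r0[0],r0[1]]
    s=minimize(f,v0,method='Nelder-Mead',options=dict(initial_simplex=np.array(v0)+np.array([[0,0,0],[6,0,0],[0,6,0],[0,0,.08]]),xatol=.02,fatol=1e-4))
    return s.x,s.fun,r0
def posts(p):
    h=hsv(p); m=(abs(h[...,0]-108)<8)&(h[...,1]>130)
    return m
E
python3 - <<'E'
from meas import *
p=snap('top'); print('grip_depth',ctrl.grip_depth)
o=outline(p); print('outline',o)
for d in [o[1]]:
    g=o[0]-155*np.array([np.cos(d),np.sin(d)]); print('gap from outline',g,np.degrees(d))
t=tray(p); print('tray',t, np.degrees(t[0][2]))
# posts: bolt heads (light blobs) at z=59
h=hsv(p); f=p['frame']
n=np.array([-np.sin(o[1]),np.cos(o[1])])
for s in(1,-1):
    P=np.r_[g+s*64*n,59]; uv=proj(p,P)[0]
    x,y=np.round(uv).astype(int); sub=h[y-6:y+7,x-6:x+7]; m=(sub[...,1]<70)&(sub[...,2]>140)
    ys,xs=np.nonzero(m); c=np.array([xs.mean()+x-6,ys.mean()+y-6]); print('post',P,uv,c,m.sum(),back(p,c,59))
for nme in ['oil','jar','bearing','sprocket']:
    for q in nets.spot_in(nme,p)[:1]:
        r=q['rect']; print(nme,back(p,[(r[0]+r[2])/2,(r[1]+r[3])/2],20).round())
for uv in [(170+98/3.2,100+155/3),(170+154/3.2,100+143.3),(170+266/3.2,100+137)]: print(back(p,uv,20).round())
E
```

```text
grip_depth 18.700000000000003
outline (array([ 535.32141113, -166.16639709]), np.float32(-1.7014391), np.float32(172.3508), np.float32(137.81848))
gap from outline [555.51349449 -12.48724365] -97.485275
tray (array([554.89204904, 214.87592315,  -1.76457452]), np.float64(2.1275031566619873), (array([555.15167236, 213.58023071]), np.float32(-1.765145), np.float32(122.94796), np.float32(85.2002))) -101.10267285402624
post [618.96811104 -20.82462025  59.        ] [312.59129414 168.44803738] [312.5 168.5] 32 [[618.83812078 -20.58835975  59.        ]]
post [492.05887794  -4.14986706  59.        ] [306.81629109 218.05317101] [306.89189189 217.97297297] 37 [[492.25910001  -4.34499694  59.        ]]
jar [[418. -88.  20.]]
sprocket [[701.  11.  20.]]
[[676. 278.  20.]]
[[432. 231.  20.]]
[[446. 139.  20.]]
```

Fence and tray measurements agree to within 0.3 mm on both posts. The tray is at fence (-225, -30) with a yaw of -3.6°. I'll first push it sideways from its near side, which also aligns it with the fence, then push it from behind.

Emit:
drive_tool --series "-0.5 -0.2 0 0 0 0 0.5; -1 -0.41 0 0 0 0 0.5; -1 -0.41 0 0 0 0 0.5; -1 -0.41 0 0 0 0 0.5; -1 -0.41 0 0 0 0 0.5"

```text
time_s: 1.35
eef_pos: [265.4, 412.8, 231.4]
ee_rot: [-0.0, 0.162, 0.987, 0.0]
force: [0.1, -0.1, 0.2]
grip_width: 0.499
```

Emit:
drive_tool --series "-0.5 -0.2 0 0 0 0 0.5; -1 -0.41 0 0 0 0 0.5; -1 -0.41 0 0 0 0 0.5; -1 -0.41 0 0 0 0 0.5; -1 -0.41 0 0 0 0 0.5"

```text
time_s: 1.85
eef_pos: [362.8, 328.5, 231.3]
ee_rot: [-0.0, 0.162, 0.987, 0.0]
force: [0.2, 0.2, -0.6]
grip_width: 0.498
```

Emit:
drive_tool --series "-0.5 -0.2 0 0 0 -0.2 0.5; -1 -0.41 0 0 0 -0.384 0.5; -1 -0.41 0 0 0 -0.384 0.5; -1 -0.41 0 0 0 -0.384 0.5; -1 -0.41 0 0 0 -0.384 0.5; -1 -0.41 0 0 0 -0.384 0.5"

```text
time_s: 2.45
eef_pos: [459.7, 245.1, 231.3]
ee_rot: [-0.0, 0.065, 0.998, 0.0]
force: [-0.1, 0.4, -0.4]
grip_width: 0.497
```

```bash
cat > go.py <<'E'
from meas import *
from scipy.spatial.transform import Rotation as Ro
G=np.array([555.5,-12.5]); A=np.radians(-97.45); D=np.array([np.cos(A),np.sin(A)]); N=np.array([-D[1],D[0]])
def f2w(x,y): return G+x*D+y*N
def w2f(P): P=np.array(P)[:2]-G; return np.array([P@D,P@N])
def pose():
    s=telemetry.sense(); q=s['ee_rot']; R=Ro.from_quat([q[1],q[2],q[3],q[0]]).as_matrix(); return s,np.array(s['eef_pos']),R
def plan(x,y,z,ydir,tilt=True):
    """units to reach fence (x,y), height z, jaw axis (tool y) at angle ydir (deg) in the fence frame"""
    s,p,R=pose(); t=np.r_[f2w(x,y),z]; a=A+np.radians(ydir)
    yv=np.array([np.cos(a),np.sin(a),0]); 
    if yv@R[:,1]<0: yv=-yv
    zv=np.array([0,0,-1.]); T=np.c_[np.cross(yv,zv),yv,zv]
    w=Ro.from_matrix(R.T@T).as_rotvec()/0.5
    print('now fence',w2f(p).round(1),'z',p[2].round(1),'t',s['time_s'],'F',np.round(s['force'],1),'grip',round(s['grip_width'],2))
    print('shift',(R.T@(t-p)/120).round(3),'turn',w.round(3),'toolx in fence',(R[:2,0]@D).round(2),(R[:2,0]@N).round(2))
def trayf(p):
    v,e,_=tray(p); print('tray fence',w2f(v).round(1),'yaw',round((np.degrees(v[2]-A)+90)%180-90,2),'res',round(e,2))
E
python3 - <<'E'
from go import *
plan(-225,-108,120,0)
E
```

```text
now fence [-243.  -128.4] z 231.3 t 2.45 F [-0.1  0.4 -0.4] grip 0.5
shift [-0.171 -0.151  0.927] turn [ 0.001 -0.002 -0.001] toolx in fence -0.0 -1.0
```

Emit:
drive_tool --series "-0.17 -0.15 0.3 0 0 0 0.5; -0.17 -0.15 0.6 0 0 0 0.5; -0.17 -0.15 0.92 0 0 0 0.5; -0.17 -0.15 0.92 0 0 0 0.5"

```text
time_s: 2.85
eef_pos: [474.2, 225.3, 117.1]
ee_rot: [-0.005, 0.064, 0.998, -0.001]
force: [-0.4, -0.8, -0.2]
grip_width: 0.505
```

Emit:
drive_tool --series "0 0 0.3 0 0 0 0.5; 0 0 0.6 0 0 0 0.5; 0 0 0.8 0 0 0 0.5; 0 0 0.93 0 0 0 0.5; 0 0 0.93 0 0 0 0.5; 0 0 0.93 0 0 0 0.5"

```text
time_s: 3.45
eef_pos: [474.0, 226.0, 7.3]
ee_rot: [-0.003, 0.064, 0.998, -0.0]
force: [0.2, -0.5, -0.3]
grip_width: 0.499
```

Run:
```python
from go import *
plan(-225,-53,9,0)
p=snap('wrist','w1.png')
```

```text
now fence [-225.9 -111.7] z 7.3 t 3.45 F [ 0.2 -0.5 -0.3] grip 0.5
shift [-0.489 -0.009 -0.017] turn [-0.002 -0.014  0.004] toolx in fence 0.0 -1.0
```

View pics/w1.png

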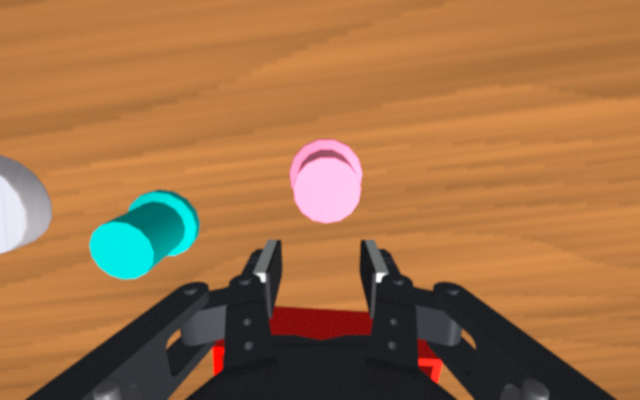

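The fingers straddle nothing. They stand between the pink bush (326,180) and the red tray wall (320,325). Now the sideways push.

Emit:
drive_tool --series "-0.06 0 -0.01 0 -0.01 0 0.5; -0.12 0 -0.01 0 -0.01 0 0.5; -0.17 0 -0.01 0 -0.01 0 0.5; -0.2 0 -0.01 0 -0.01 0 0.5; -0.23 0 -0.01 0 -0.01 0 0.5; -0.26 0 -0.01 0 -0.01 0 0.5; -0.29 0 -0.01 0 -0.01 0 0.5; -0.32 0 -0.01 0 -0.01 0 0.5; -0.35 0 -0.01 0 -0.01 0 0.5; -0.38 0 -0.01 0 -0.01 0 0.5; -0.41 0 -0.01 0 -0.01 0 0.5; -0.43 0 -0.01 0 -0.01 0 0.5; -0.45 0 -0.01 0 -0.01 0 0.5; -0.46 0 -0.01 0 -0.01 0 0.5; -0.46 0 -0.01 0 -0.01 0 0.5"

```text
time_s: 5.0
eef_pos: [528.3, 219.0, 8.2]
ee_rot: [-0.002, 0.064, 0.998, -0.001]
force: [-5.2, 0.1, 2.7]
grip_width: 0.497
```

Run:
```python
from go import *
plan(-225,-53,9,0)
p=snap('top','t1.png'); trayf(p)
s=snap('scene','s1.png'); trayf(s)
```

```text
now fence [-226.  -57.] z 8.2 t 5.0 F [-5.2  0.1  2.7] grip 0.5
shift [-0.034 -0.009 -0.007] turn [-0.003 -0.006  0.004] toolx in fence 0.0 -1.0
tray fence [-224.5   -0.7] yaw -2.81 res 838.93
tray fence [-233.1   -4.5] yaw 0.12 res 2.62
```

Emit:
drive_tool --series "0.05 0 0 0 0 0 0.5; 0.12 0 0 0 0 0 0.5; 0.15 0 -0.2 0 0 0 0.5; 0.15 0 -0.6 0 0 0 0.5; 0.15 0 -0.9 0 0 0 0.5; 0.15 0 -0.9 0 0 0 0.5"

```text
time_s: 5.7
eef_pos: [512.7, 222.0, 121.1]
ee_rot: [0.003, 0.064, 0.998, 0.001]
force: [-0.7, -0.2, -0.5]
grip_width: 0.494
```

Emit:
drive_tool --series "0 0.3 0 0 0 0.3 0.5; 0 0.6 0 0 0 0.6 0.5; 0 0.9 0 0 0 0.9 0.5; 0 0.9 0 0 0 1 0.5; 0 0.9 0 0 0 1 0.5"

```text
time_s: 6.2
eef_pos: [525.7, 329.7, 120.1]
ee_rot: [0.002, 0.308, 0.951, 0.001]
force: [0.5, -0.9, -0.4]
grip_width: 0.498
```

Emit:
drive_tool --series "0 0 0 0 0 0.3 0.5; 0 0 0 0 0 0.6 0.5; 0 0 0 0 0 0.9 0.5; 0 0 0 0 0 1 0.5; 0 0 0 0 0 1 0.5"

```text
time_s: 6.7
eef_pos: [525.5, 328.9, 119.6]
ee_rot: [0.002, 0.534, 0.846, 0.001]
force: [-0.4, 0.4, -0.3]
grip_width: 0.502
```

Emit:
drive_tool --series "0 0 0 0 0 0.3 0.5; 0 0 0 0 0 0.6 0.5; 0 0 0 0 0 0.9 0.5; 0 0 0 0 0 1 0.5; 0 0 0 0 0 1 0.5"

```text
time_s: 7.2
eef_pos: [525.3, 328.5, 119.3]
ee_rot: [0.002, 0.726, 0.688, 0.001]
force: [-0.1, -0.9, 0.5]
grip_width: 0.501
```

Run:
```python
from go import *
plan(-319,0,120,90)
p=snap('top','t2.png'); trayf(p)
s=snap('scene'); trayf(s)
```

```text
now fence [-334.2  -74.1] z 119.3 t 7.2 F [-0.1 -0.9  0.5] grip 0.5
shift [-0.173  0.606 -0.003] turn [0.008 0.    0.153] toolx in fence -1.0 -0.08
tray fence [-228.1   -5.3] yaw 0.34 res 1.98
tray fence [-233.    -4.5] yaw 0.35 res 3.25
```

Emit:
drive_tool --series "-0.13 0.56 0 0 0 0.15 0.5; -0.13 0.56 0 0 0 0.15 0.5; -0.13 0.56 0.3 0 0 0.15 0.5; -0.13 0.56 0.6 0 0 0.15 0.5; -0.13 0.56 0.8 0 0 0.15 0.5; -0.13 0.56 0.92 0 0 0.15 0.5; -0.13 0.56 0.92 0 0 0.15 0.5; -0.13 0.56 0.92 0 0 0.15 0.5"

```text
time_s: 8.1
eef_pos: [592.8, 309.7, 10.5]
ee_rot: [0.002, 0.75, 0.661, 0.002]
force: [-0.4, 0.7, 0.4]
grip_width: 0.501
```

Run:
```python
from go import *
plan(-220,-2,9,90)
```

```text
now fence [-324.3   -4.8] z 10.5 t 8.1 F [-0.4  0.7  0.4] grip 0.5
shift [-0.869  0.021  0.012] turn [ 0.012 -0.002  0.006] toolx in fence -1.0 -0.0
```

Emit:
drive_tool --series "-0.06 0 0.01 0 0 0 0.5; -0.12 0 0.01 0.01 0 0 0.5; -0.17 0 0.01 0.01 0 0 0.5; -0.21 0 0.01 0.01 0 0 0.5; -0.24 0 0.01 0.01 0 0 0.5; -0.27 0 0.01 0.01 0 0 0.5; -0.31 0.002 0.01 0.01 0 0 0.5; -0.36 0.004 0.01 0.01 0 0 0.5; -0.41 0.006 0.01 0.01 0 0 0.5; -0.46 0.008 0.01 0.01 0 0 0.5; -0.51 0.01 0.01 0.01 0 0 0.5; -0.56 0.012 0.01 0.01 0 0 0.5; -0.61 0.014 0.01 0.01 0 0 0.5; -0.66 0.016 0.01 0.01 0 0 0.5; -0.71 0.018 0.01 0.01 0 0 0.5; -0.76 0.02 0.01 0.01 0 0 0.5; -0.81 0.022 0.01 0.01 0 0 0.5; -0.85 0.024 0.01 0.01 0 0 0.5; -0.88 0.025 0.01 0.01 0 0 0.5; -0.88 0.025 0.01 0.01 0 0 0.5"

```text
time_s: 10.1
eef_pos: [582.5, 204.3, 9.6]
ee_rot: [0.0, 0.751, 0.661, 0.001]
force: [-0.4, 1.1, 2.2]
grip_width: 0.498
```

Run:
```python
from go import *
plan(-220,-2,9,90)
p=snap('top','t3.png'); trayf(p)
s=snap('scene'); trayf(s)
cv2.imwrite('pics/t3c.png',cv2.resize(cv2.imread('pics/t3.png')[100:300,170:420],None,fx=3,fy=3))
```

```text
now fence [-218.5   -1.3] z 9.6 t 10.1 F [-0.4  1.1  2.2] grip 0.5
shift [ 0.012 -0.006  0.005] turn [ 0.003 -0.002  0.006] toolx in fence -1.0 -0.0
tray fence [-140.5   -1.6] yaw 0.2 res 299.52
tray fence [-153.9   -1.9] yaw 4.3 res 1200.84
```

View pics/t3c.png

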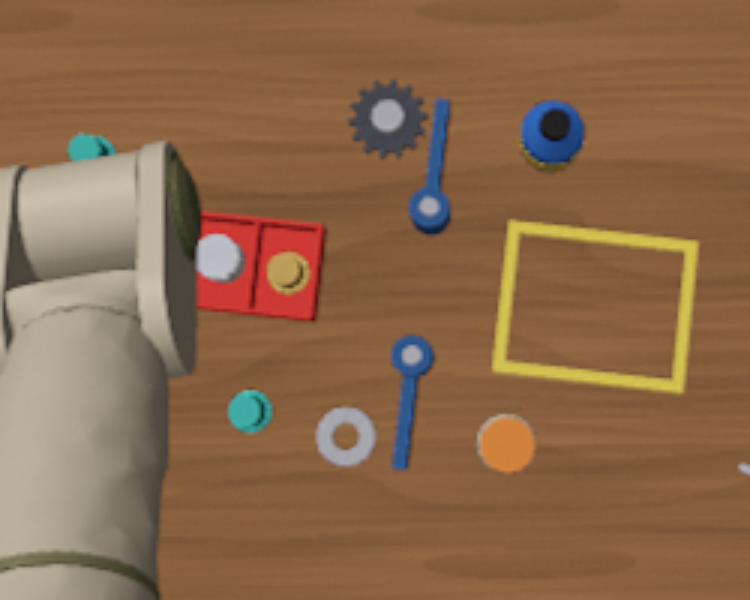

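The arm hides the tray's rear edge left of crop column 200. The front edge is at column 320, and the piston and bush are both standing. I'll refit using only the visible columns.

```bash
sed -i 's/^def tray(p):/def tray(p,cmin=0):/; s/^    f=lambda v:.*/    k=max(0,int(cmin-x0)); f=lambda v:((render(v)-tgt)[:,k:]**2).sum()/; s/^    r0=rect(back(p,c,25),0)/    r0=rect(back(p,c,25),0) if v0 is None else None/; s/^    v0=\[.*/    v0=[*r0[0],r0[1]] if v0 is None else v0/; s/cmin=0)/cmin=0,v0=None)/' meas.py
cat >> go.py <<'E'
def trayv(p,x,cmin=240):   # partly hidden tray, start guess fence x
    v,e,_=tray(p,cmin,[*f2w(x,-1),A]); print('tray fence',w2f(v).round(1),'yaw',round((np.degrees(v[2]-A)+90)%180-90,2),'res',round(e,2))
E
python3 - <<'E'
from go import *
p=snap('top'); trayv(p,-150)
E
```

```text
tray fence [-148.5   -2.1] yaw 0.37 res 159.53
```

Run:
```python
from go import *
p=snap('top'); trayv(p,-150,253); trayv(p,-148,256)
```

```text
tray fence [-148.4   -2. ] yaw 0.32 res 1.43
tray fence [-148.4   -2. ] yaw 0.17 res 0.92
```

Emit:
drive_tool --series "-0.02 0 0 0 0 0 0.5; -0.05 0.001 0 0 0 0 0.5; -0.1 0.003 0 0 0 0 0.5; -0.15 0.005 0 0 0 0 0.5; -0.2 0.007 0 0 0 0 0.5; -0.25 0.01 0 0 0 0 0.5; -0.3 0.012 0 0 0 0 0.5; -0.35 0.014 0 0 0 0 0.5; -0.4 0.016 0 0 0 0 0.5; -0.43 0.017 0 0 0 0 0.5; -0.45 0.017 0 0 0 0 0.5; -0.45 0.017 0 0 0 0 0.5"

```text
time_s: 11.5
eef_pos: [577.3, 150.0, 8.9]
ee_rot: [0.0, 0.75, 0.661, -0.0]
force: [1.0, -1.0, 0.2]
grip_width: 0.498
```

Run:
```python
from go import *
plan(-100,0,9,90)
p=snap('top'); trayv(p,-98,266); trayv(p,-96,272)
```

```text
now fence [-163.9    0.5] z 8.9 t 11.5 F [ 1.  -1.   0.2] grip 0.5
shift [-0.533 -0.006 -0.001] turn [-0.     0.001  0.007] toolx in fence -1.0 -0.0
tray fence [-93.3   0.3] yaw 0.47 res 77.8
tray fence [-93.5   0.1] yaw 0.53 res 5.08
```

Emit:
drive_tool --series "-0.02 0 0 0 0 0.01 0.5; -0.06 0 0 0 0 0.01 0.5; -0.11 0 0 0 0 0.01 0.5; -0.16 -0.001 0 0 0 0.01 0.5; -0.21 -0.001 0 0 0 0.01 0.5; -0.26 -0.002 0 0 0 0.01 0.5; -0.31 -0.002 0 0 0 0.01 0.5; -0.36 -0.003 0 0 0 0.01 0.5; -0.41 -0.003 0 0 0 0.01 0.5; -0.46 -0.004 0 0 0 0.01 0.5; -0.51 -0.004 0 0 0 0.01 0.5; -0.56 -0.004 0 0 0 0.01 0.5; -0.6 -0.004 0 0 0 0.01 0.5; -0.62 -0.004 0 0 0 0.01 0.5; -0.62 -0.004 0 0 0 0.01 0.5"

```text
time_s: 13.05
eef_pos: [567.3, 75.7, 8.8]
ee_rot: [0.0, 0.752, 0.659, -0.001]
force: [-0.7, 0.0, -0.3]
grip_width: 0.5
```

Run:
```python
from go import *
plan(0,0,9,90)
p=snap('top','t4.png'); trayv(p,-20,294); trayv(p,-20,300)
s=snap('scene','s4.png')
cv2.imwrite('pics/t4c.png',cv2.resize(cv2.imread('pics/t4.png')[110:290,220:420],None,fx=4,fy=3.3))
```

```text
now fence [-89.    0.3] z 8.8 t 13.05 F [-0.7  0.  -0.3] grip 0.5
shift [-0.742 -0.001 -0.001] turn [-0.001  0.002 -0.004] toolx in fence -1.0 0.0
tray fence [-17.3  -0.6] yaw 1.15 res 101.56
tray fence [-17.6   0. ] yaw -0.15 res 4.83
```

View pics/t4c.png

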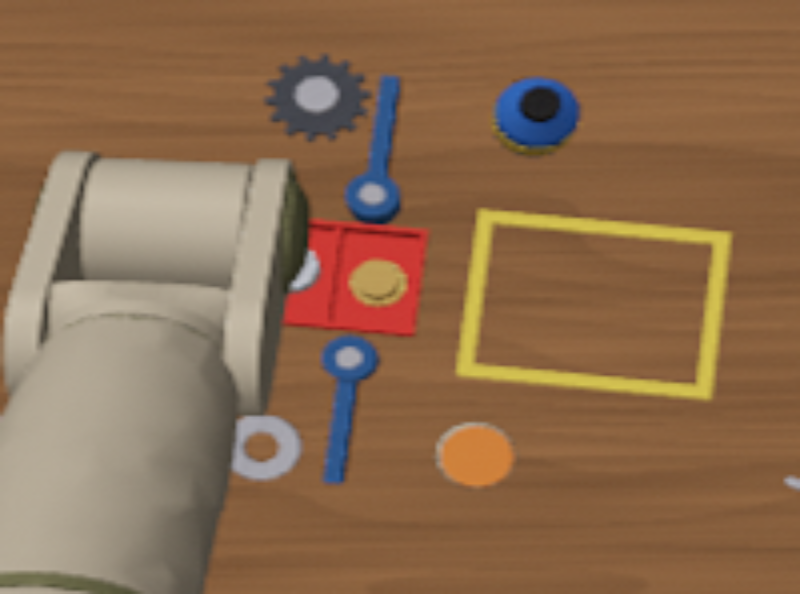

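The tray is centred in the gap between the posts at (372,195) and (350,357), and the piston and bush are standing. Before the gripper follows, I'll check that its linkage clears the posts.

Run:
```python
from go import *
p=snap('wrist'); s,t,R=pose(); f=p['frame'].copy()
for h,c in ((0,(255,255,255)),(35,(255,0,255)),(50,(0,255,0)),(65,(255,255,0))):
    for y in(-46,-36,36,46):
        u=proj(p,[t+R@np.array([x,y,-h]) for x in(-11,0,11)]).round().astype(int)
        cv2.polylines(f,[u.reshape(-1,1,2)],False,c,2)
cv2.imwrite('pics/w2.png',f[...,::-1])
```

```text
(no output)
```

View pics/w2.png

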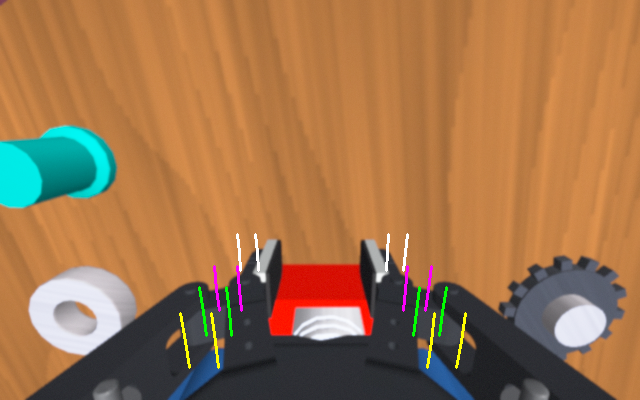

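At 50–60 mm above the tip, the linkage knuckle (190,290) reaches past the ±46 mm line, so it could foul the posts. I'll back off, narrow the fingers and raise a little.

Emit:
drive_tool --series "0.05 0 -0.02 0 0 0 0.5; 0.06 0 -0.06 0 0 0 0.3; 0.06 0 -0.06 0 0 0 0.1; 0.06 0 -0.06 0 0 0 0.1; 0.06 0 -0.06 0 0 0 0.1; 0.06 0 -0.06 0 0 0 0.1; 0.06 0 -0.06 0 0 0 0.1"

```text
time_s: 13.9
eef_pos: [568.3, 83.2, 16.0]
ee_rot: [0.0, 0.752, 0.659, -0.0]
force: [-0.4, -0.5, 0.1]
grip_width: 0.101
```

Run:
```python
from go import *
plan(0,0,16,90)
p=snap('wrist'); s,t,R=pose(); f=p['frame'].copy()
for h,c in ((0,(255,255,255)),(30,(255,0,255)),(43,(0,255,0)),(60,(255,255,0))):
    for y in(-46,-22,22,46):
        u=proj(p,[t+R@np.array([x,y,-h]) for x in(-11,0,11)]).round().astype(int)
        cv2.polylines(f,[u.reshape(-1,1,2)],False,c,1)
cv2.imwrite('pics/w3.png',cv2.resize(f[180:,120:520,::-1],None,fx=2,fy=2))
```

```text
now fence [-96.6   0.3] z 16.0 t 13.9 F [-0.4 -0.5  0.1] grip 0.1
shift [-0.805 -0.001  0.   ] turn [-0.001  0.002 -0.003] toolx in fence -1.0 0.0
```

View pics/w3.png

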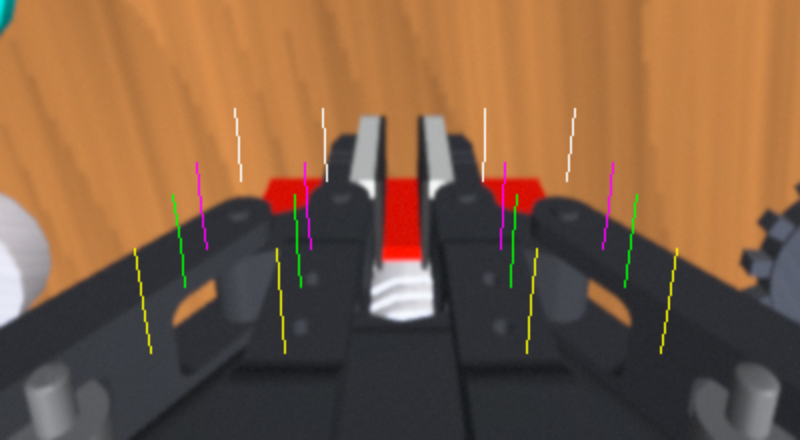

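Now the knuckles sit at about ±30 mm at post height, with the links spreading only above the posts. I'll raise 4 mm more and push on.

Emit:
drive_tool --series "-0.03 0 -0.03 0 0 0 0.1; -0.05 0 -0.03 0 0 0 0.1; -0.08 0 -0.03 0 0 0 0.1; -0.12 0 -0.03 0 0 0 0.1; -0.17 0 -0.03 0 0 0 0.1; -0.22 0 -0.03 0 0 0 0.1; -0.27 0 -0.03 0 0 0 0.1; -0.32 0 -0.03 0 0 0 0.1; -0.37 0 -0.03 0 0 0 0.1; -0.42 0 -0.03 0 0 0 0.1; -0.46 0 -0.03 0 0 0 0.1; -0.48 0 -0.03 0 0 0 0.1; -0.48 0 -0.03 0 0 0 0.1"

```text
time_s: 15.25
eef_pos: [560.8, 25.8, 19.8]
ee_rot: [0.0, 0.752, 0.659, -0.0]
force: [0.7, 0.6, 0.3]
grip_width: 0.099
```

Run:
```python
from go import *
plan(83,0,20,90)
p=snap('top','t5.png'); trayv(p,32,318); trayv(p,32,324)
```

```text
now fence [-38.6   0.3] z 19.8 t 15.25 F [0.7 0.6 0.3] grip 0.1
shift [-1.014e+00 -1.000e-03 -1.000e-03] turn [ 0.     0.002 -0.004] toolx in fence -1.0 0.0
tray fence [32.7 -1.3] yaw 1.26 res 43.13
tray fence [32.7 -0.4] yaw 0.1 res 2.17
```

Emit:
drive_tool --series "-0.02 0 0 0 0 0 0.1; -0.06 0 0 0 0 0 0.1; -0.11 0 0 0 0 0 0.1; -0.16 0 0 0 0 0 0.1; -0.21 0 0 0 0 0 0.1; -0.26 0 0 0 0 0 0.1; -0.31 0 0 0 0 0 0.1; -0.36 0 0 0 0 0 0.1; -0.41 0 0 0 0 0 0.1; -0.46 0 0 0 0 0 0.1; -0.5 0 0 0 0 0 0.1; -0.5 0 0 0 0 0 0.1"

```text
time_s: 16.5
eef_pos: [552.7, -34.6, 19.6]
ee_rot: [0.0, 0.752, 0.659, -0.001]
force: [0.2, -0.2, -1.1]
grip_width: 0.105
```

Emit:
drive_tool --series "-0.02 0 0 0 0 0 0.1; -0.06 0 0 0 0 0 0.1; -0.11 0 0 0 0 0 0.1; -0.16 0 0 0 0 0 0.1; -0.21 0 0 0 0 0 0.1; -0.26 0 0 0 0 0 0.1; -0.31 0 0 0 0 0 0.1; -0.36 0 0 0 0 0 0.1; -0.41 0 0 0 0 0 0.1; -0.46 0 0 0 0 0 0.1; -0.5 0 0 0 0 0 0.1; -0.51 0 0 0 0 0 0.1; -0.51 0 0 0 0 0 0.1"

```text
time_s: 17.8
eef_pos: [544.7, -95.8, 19.8]
ee_rot: [0.001, 0.752, 0.659, -0.001]
force: [0.7, 0.0, -0.0]
grip_width: 0.104
```

Run:
```python
from go import *
plan(83,0,20,90)
p=snap('top','t6.png'); trayv(p,155,366)
p=snap('scene','s6.png')
```

```text
now fence [84.   0.1] z 19.8 t 17.8 F [ 0.7  0.  -0. ] grip 0.1
shift [ 0.008 -0.001 -0.001] turn [-0.     0.005 -0.004] toolx in fence -1.0 0.0
tray fence [155.9  -4.6] yaw 4.02 res 459.97
```

View pics/s6.png

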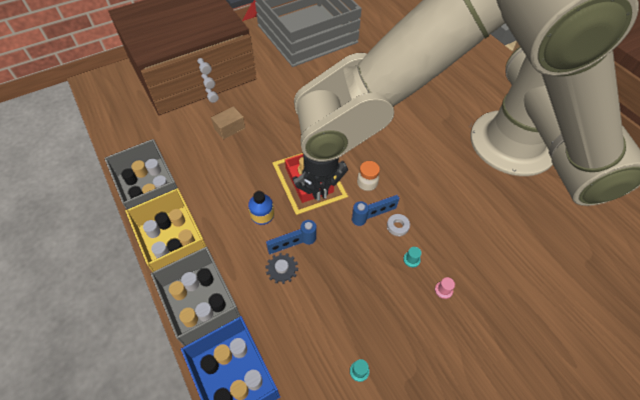

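The tray is inside the tape at (310,180). Next I'll back off, raise and clear the view.

Emit:
drive_tool --series "0.05 0 0 0 0 0 0.1; 0.12 0 0 0 0 0 0.1; 0.17 0 -0.1 0 0 0 0.1; 0.17 0 -0.4 0 0 0 0.1; 0.17 0 -0.7 0 0 0 0.1; 0.17 0 -1 0 0 0 0.1; 0.17 0 -1 0 0 0 0.1"

```text
time_s: 18.6
eef_pos: [549.7, -75.0, 145.6]
ee_rot: [0.005, 0.752, 0.659, 0.001]
force: [-0.1, 0.3, -0.8]
grip_width: 0.104
```

Emit:
drive_tool --series "0.3 0 -0.3 0 0 0 0.1; 0.6 0 -0.6 0 0 0 0.1; 1 0 -0.8 0 0 0 0.1; 1 0 -0.8 0 0 0 0.1; 1 0 -0.8 0 0 0 0.1"

```text
time_s: 19.1
eef_pos: [564.5, 46.0, 241.4]
ee_rot: [0.005, 0.751, 0.66, 0.002]
force: [-1.0, 0.1, -0.7]
grip_width: 0.1
```

Emit:
drive_tool --series "0.3 0 0 0 0 0 0.1; 0.6 0 0 0 0 0 0.1; 1 0 0 0 0 0 0.1; 1 0 0 0 0 0 0.1; 1 0 0 0 0 0 0.1"

```text
time_s: 19.6
eef_pos: [579.6, 164.3, 239.4]
ee_rot: [0.005, 0.751, 0.66, 0.0]
force: [0.4, -0.9, -0.2]
grip_width: 0.102
```

Run:
```python
from go import *
plan(83,0,20,90)
p=snap('top','t7.png'); trayf(p); o=outline(p); print('outline',w2f(o[0]),o[2:])
cv2.imwrite('pics/t7c.png',cv2.resize(cv2.imread('pics/t7.png')[110:290,250:500],None,fx=3.2,fy=3.2))
for n in ['oil','bearing','sprocket','jar','driver','carton']: print(n,[np.round(d['rect']) for d in nets.spot_in(n,p)][:1])
p=snap('scene'); trayf(p)
```

```text
now fence [-178.5    1. ] z 239.4 t 19.6 F [ 0.4 -0.9 -0.2] grip 0.1
shift [-2.168 -0.027  1.841] turn [0.016 0.012 0.004] toolx in fence -1.0 -0.0
tray fence [155.7  -0.5] yaw -0.22 res 1.95
outline [ 1.54993105e+02 -8.37198526e-02] (np.float32(172.3356), np.float32(137.8185))
oil [array([343., 131., 366., 159.])]
bearing [array([276., 236., 296., 254.])]
sprocket [array([285., 125., 315., 151.])]
jar [array([327., 238., 347., 258.])]
driver [array([418., 256., 485., 297.])]
carton [array([453., 144., 482., 176.])]
tray fence [146.9  -0.3] yaw -0.86 res 480.37
```

View pics/t7c.png

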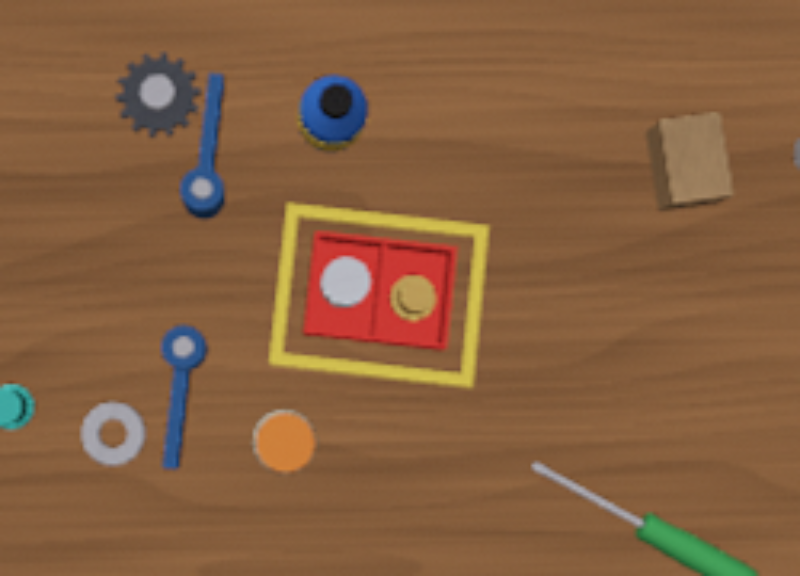

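The tray lies fully inside the tape (centre about (380,290)), with the piston (345,280) and bush (414,297) standing and the other things where they were. I'll hand in the job now.

```bash
python3 -c "
from rig import ctrl; print(ctrl.finish_job())"
```

```text
the job is handed in; nothing more can be done
None
```

The tray is through the gap and lies fully inside the yellow tape, with the piston and brass bush still standing in it. I handed the job in at about 20 s of the 64 s allowed; no verdict is reported.

- **What I did:** I pushed the tray about 25 mm sideways with the outside of the fingers, which also squared it to the fence. I then pushed it from behind through the gap. Partway through I narrowed and raised the fingers, because the gripper linkage would probably have hit the posts.
- **Last top-camera check:** the tray centre is at fence (155.7, -0.5) mm, yaw -0.2°. That leaves roughly 26 mm inside the tape's outer edge all round.
- **Other checks:** the bystanders' positions in the top picture are unchanged to within about 3 pixels (roughly 8 mm). The arm is about 240 mm above the bench and clear of everything, and every force reading I took stayed under about 6 N.
- **A reading that disagreed:** the final scene-camera fit gave x = 146.9 mm with a very poor fit residual. I discounted it as a bad fit; it would also lie inside the tape.

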